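# Open the guarded child-proof stain-remover bottle

## Robot

A 6-joint arm with a two-finger parallel gripper is mounted at the origin on the work surface. World frame = base frame: x ahead of the robot, y to its left, z up, the work surface at z = 0. Lengths are in m, angles in degrees, forces in N, time in s.
With the tool pointing down it reaches from about 0.375 to 0.825 m from the base axis. Payload 5.5 kg.
Tool frame: the origin (TCP) lies midway between the tips of the shut fingers; the grasp point (between the pads) lies 19 mm behind it (bot.grasp_offset is the distance from the TCP to the grasp point, in m); z points along the fingers, y is the direction in which the jaws open and shut (so a half turn about z gives the same grasp; the last joint's range is limited). The gripper opens to 85 mm and grips with 20 to 120 N. Pads are 22 mm wide; open, the fingers measure 114 mm over their backs; the gripper's body (76 mm by 85 mm) begins 54 mm behind the grasp point. The pads swing forward as they close: fully open they stand 13 mm farther back than shut.
Start: joints at [66.979, 17.962, -2.699, 69.339, 0, 90], TCP at [0.235, 0.552, 0.231] pointing down, gripper open.
Joint ranges: [-152.73, 152.73], [-39.44, 99.34], [-58.76, 71.6], [-118.89, 123.64], [-81.53, 83.1], [-180, 180]. Speed limits (degrees/s): [136.94, 136.94, 172.46, 180, 180, 180].

## Interface

Orientations are given as a 3x3 rotation matrix whose columns are the frame's x, y, z axes.
In Python, from plant import bot, optics, ticket, spot_in, regions_of gives the robot as it stands. The module is installed in compiled form; this text tells all that it offers.
- The arm moves only by the shell command python3 -m creep 'ROWS' [OPENING] [FORCE]. ROWS is JSON, a list of rows, each an object with "dp": the shift along the tool's x, y, z each as a share of 150 mm, from -1 to 1, a list of three; "yaw": the turn about the tool's z as a share of pi/2 rad, from -1 to 1. In form: [{"dp": [tx, ty, tz], "yaw": yaw}, ...]. A call has 1 to 20 rows; each row shifts and turns the commanded pose from where the row before left it, along the tool's axes as they then stand; what a row does not reach is not made up. A row lasts 1/10 s, in which the tool goes at most 50 mm and 8.59 degrees, less where a joint would pass 70% of its speed; a pose out of reach is approached as far as the arm can. A call with a number of a shift or a turn outside -1 to 1 is refused whole. A call with a gripper value outside its range is refused whole. OPENING is the finger opening in mm, from 0 to 85.4, set as the call begins (- or left out, the last holds). The fingers move at their own pace and stop on an object; FORCE is the grip in N (left out, the last holds). Time passes only in rows, so rows that do not move let the fingers close. It gives the time, the measured TCP pose, the force and the opening at its end, in the units of the state.
- bot.get_obs(): the state, without advancing time (a new reading comes with each control period).
- optics.capture(name): name is "side" or "top" or "wrist"; returns a dict with "img" (480x640x3 uint8, red, green, blue), "range_z" (480x640 float32, m along the optical axis (not along the pixel's ray), 0 where there is no reading), "mtx" (3x3 intrinsics, pixels), "rvec" (rotation vector, rad) and "tvec" (3), from world to camera coordinates, as OpenCV has them; the wrist camera has in their place "tool_from_camera" (4x4, takes a point from camera to tool coordinates, whose origin is the TCP and whose axes are the flange's). Camera axes: x right, y down, z forward; pixel columns grow to the right and rows downward; lengths in m; the calibration is good to about 2 mm. A picture is of the moment at which its call begins: read the wrist's pose just before it.
- ticket.hand_in(): hands the job in, once; it reports no verdict.
Trained networks look in the newest picture that a camera, given by its name, has taken for a name from the list of things; names that differ only in an ending like _2 or _b are one class to them, and where a whole thing is asked for, a point or a joint stands for the part that bears it (a point fixed in the world has none). Each returns a list of dicts, best first, with "p" (0 to 1); they miss things now and then, are a little off and sometimes report something else, mostly with a low value. They report only what shows in the picture. A call takes as long as a camera call.
- spot_in(label, camera): "position" ([x, y, z] in m, in world coordinates, good to about 4 mm: the middle of the surface that is visible of it).
- regions_of(label, camera): "mask" (480x640 bool, what is visible of it).
The state is a dict: "time_s": time; "joint_positions": joint angles; "dq": joint speeds; "joint_torque": joint torques, N m; "position": TCP position; "tool_rot": TCP orientation; "ft_force": force on the tool from outside, world axes, zero at the start; "wrist_torque": the same for the moment, N m; "finger_gap": opening from 0.0 (shut) to 1.0 (fully open).
Only numpy, scipy, OpenCV 4.12 (cv2) and the standard library are available. Lean on these libraries where they do the work, as an engineer would, in place of code of your own. Each camera call takes 0.05 s, during which the arm holds its last target.

## Task

Slide the clear guard hood of the drawer unit fully aside by its handle so that the bottle behind it is free. Then press the bottle's push-and-turn safety cap down, twist it anticlockwise (seen from above) while pressed until it comes free, and lift it off. Finish still holding the cap in the gripper, level and straight above the open bottle, about 8 cm over its mouth, with the hood left open and the other things on the shelf undisturbed.

Things in the scene. Friction and masses are not known exactly. Their poses are not given: they have to be found in the camera images.
- unit: clear plastic drawer unit standing fixed on the shelf, 190 (x) x 420 (y) mm, sides and drawers up to 136 mm high; origin at the centre of its underside, x to the rear, y along the hood's track. Its -y half is an open bay that holds the bottle, its +y half a closed stack of two drawers.
- hood_body (a joint): travel in m of the clear guard hood (L-shaped: front and top, 196 x 196 mm, grey edges, top face 168 mm above the shelf) along the unit's +y axis: 0 = shut over the bottle's bay, 0.21 = fully open, over the drawers. Starts nearly shut. Sliding takes about 2 N, stays where it is left.
- hood_handle (a point): point in the hood's grey upright handle block, 28 mm above the hood's top face and 17 mm below the block's top. The block stands in the middle of the hood's top, 60 mm along the unit's x, 14 mm thick along the unit's y, 45 mm tall; it is pinched from above across its thickness. Axes as the unit's.
- bottle_mouth (a point): centre of the rim of the bottle's neck (hidden inside the cap at the start), 135 mm above the shelf, z up. White round bottle, 76 mm across, held fast upright in the unit's open bay: it neither moves nor turns.
- cap_center (a point): centre of the round ribbed grey cap, 52 mm across, 36 mm tall (18 mm above and below this point), z up its axis, top 154 mm above the shelf and 10 mm below the hood. Grip it across any diameter. Locked at the start. Pressed over 3.5 mm (aim for 5 to 6) it turns anticlockwise from above; turned 45 to 80 degrees (aim for 60) it is free and lifts straight off; stop at 83.
- tumbler_a: glass tumbler, 72 mm across, 100 mm tall, bystander; origin at the centre of its underside
- tumbler_b: second glass tumbler, same size, bystander; origin at the centre of its underside
- balloon_weight: small hard silicone balloon weight, 66 mm across, 60 mm tall, bystander; origin at the centre of its underside
- inflator: orange hand inflator lying flat, about 260 mm long along its x, 54 mm thick, bystander; origin under its barrel's middle
- spring_liner (a joint): height in m of the spring-loaded liner in the bottle's neck that pushes the cap up: 0 = cap locked, negative = cap pressed down by that much (-0.007 is the hard stop), +0.003 = cap free, sprung up or taken off. It pushes with about 5 N at 0, 8.5 N at -0.0035, 12 N at -0.007.

How it is judged:
By the outcome, as a careful person would: the job done as asked, in the order asked, and still so for the second after the job is handed in, while the arm keeps its last pose, push and grip.
It also fails if it takes over 53 s, if anything falls off the work surface, if the arm or the gripper's body presses on something with over 40 N, if the wrist force passes 120 N, or if a joint passes its speed limit or range.

## Working session

There is one attempt and no reset: what is moved stays moved. The work goes in short steps, Python scripts to look and compute and a shell command to move; the robot and the scene stay as the last step left them, time stands still between calls to the robot, and variables do not carry over. Pictures are saved under pics/ and viewed, and the job is handed in when it is done.

```bash
mkdir -p pics
cat > h.py <<'E'
import numpy as np, cv2
from plant import bot, optics, ticket, spot_in, regions_of
np.set_printoptions(precision=4,suppress=True)
def cap(n,f=None):
    o=bot.get_obs(); c=optics.capture(n)
    if f: cv2.imwrite('pics/'+f,c['img'][:,:,::-1])
    if n=='wrist':
        T=np.eye(4);T[:3,:3]=o['tool_rot'];T[:3,3]=o['position']
        M=T@np.array(c['tool_from_camera'])
    else:
        R=cv2.Rodrigues(np.array(c['rvec'],float))[0]
        E=np.eye(4);E[:3,:3]=R;E[:3,3]=np.ravel(c['tvec']);M=np.linalg.inv(E)
    c['M']=M
    return c
def pts(c,mask):
    v,u=np.nonzero(mask&(c['range_z']>0)); z=c['range_z'][v,u]; K=c['mtx']
    p=np.stack([(u-K[0,2])/K[0,0]*z,(v-K[1,2])/K[1,1]*z,z,np.ones_like(z)])
    return (c['M']@p)[:3].T
def proj(c,P):
    P=np.atleast_2d(P);p=(np.linalg.inv(c['M'])@np.c_[P,np.ones(len(P))].T)[:3]
    q=c['mtx']@p; return (q[:2]/q[2]).T
E
python3 - <<'E'
from h import *
o=bot.get_obs();print(o)
for n in ['top','side']:
    c=cap(n,n+'0.png')
    for l in ['unit','hood_body','hood_handle','cap_center','bottle_mouth','tumbler_a','balloon_weight','inflator']:
        try:
            print(n,l,[(np.array(r['position']),round(r['p'],2)) for r in spot_in(l,n)[:3]])
        except Exception as e: print(l,e)
E
```

```text
{'time_s': 0.0, 'joint_positions': array([66.9788, 18.0059, -2.7556, 69.3375,  0.0003, 90.0015]), 'dq': array([-0.035 , -0.0418, -0.0815, -0.0072,  0.0679,  0.018 ]), 'joint_torque': array([  0.0002, -53.9591,  33.9751,   0.0194,  -0.0001,   0.    ]), 'position': array([0.2344, 0.5517, 0.2304]), 'tool_rot': array([[-0.9203,  0.3911, -0.0007],
       [ 0.3911,  0.9203, -0.0016],
       [ 0.    , -0.0017, -1.    ]]), 'ft_force': array([-0.0829, -0.3679,  0.0001]), 'wrist_torque': array([ 0.0105, -0.0518,  0.0027]), 'finger_gap': 0.9994787525397135}
top unit [(array([0.5339, 0.0382, 0.1384]), 0.81)]
top hood_body [(array([ 0.548 , -0.0578,  0.1697]), 0.95)]
top hood_handle [(array([ 0.5516, -0.0538,  0.1659]), 0.9)]
top cap_center []
top bottle_mouth []
top tumbler_a [(array([ 0.6001, -0.4577,  0.061 ]), 0.85), (array([ 0.4419, -0.4307,  0.0575]), 0.83)]
top balloon_weight [(array([0.3006, 0.279 , 0.0317]), 0.65)]
top inflator [(array([0.5155, 0.4646, 0.0436]), 0.97)]
side unit [(array([ 0.5143, -0.0588,  0.1245]), 0.63)]
side hood_body [(array([ 0.5066, -0.0703,  0.1708]), 0.67)]
side hood_handle [(array([ 0.5073, -0.0673,  0.1632]), 0.76), (array([ 0.5953, -0.446 ,  0.0661]), 0.74)]
side cap_center []
side bottle_mouth [(array([ 0.5495, -0.0956,  0.0669]), 0.69)]
side tumbler_a [(array([ 0.5926, -0.4503,  0.0648]), 0.82), (array([ 0.4433, -0.4175,  0.0615]), 0.75)]
side balloon_weight [(array([0.2948, 0.2738, 0.0234]), 0.87), (array([ 0.5156, -0.0598,  0.1243]), 0.23)]
side inflator [(array([0.5111, 0.4545, 0.0332]), 0.78)]
```

View pics/top0.png

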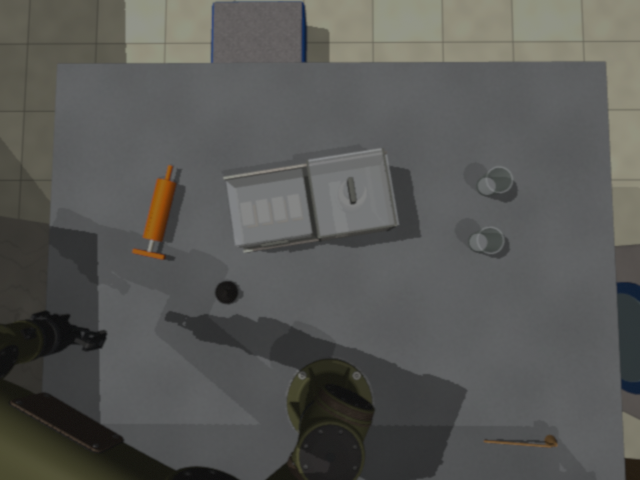

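View pics/side0.png

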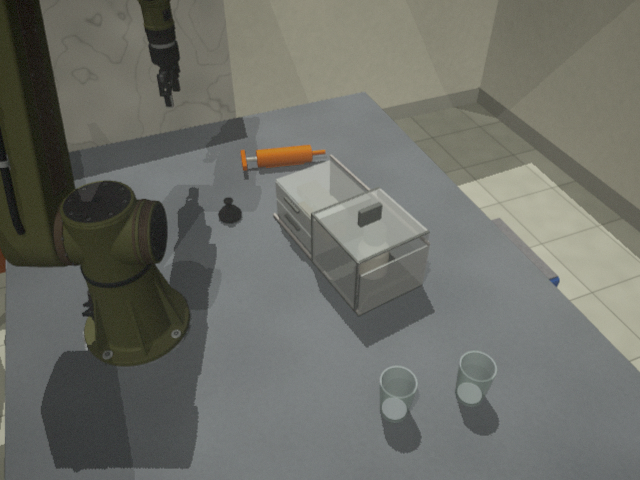

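The top view shows the unit turned by a few degrees, with the hood over the right (-y) half. The handle is at pixel (351,190) and the drawers are on the left. I'll measure the handle and the yaw next.

Run:
```python
from h import *
for n in ['top','side']:
    c=cap(n)
    for l in ['hood_handle','hood_body','unit']:
        r=regions_of(l,n)
        if not r: continue
        m=r[0]['mask']; P=pts(c,m)
        print(n,l,r[0]['p'],m.sum(),P.min(0),P.max(0))
        if l!='x':
            h=P[P[:,2]>0.19]
            if len(h)>5:
                print(' handle',len(h),h.min(0),h.max(0),h.mean(0),cv2.minAreaRect((h[:,:2]*1000).astype(np.float32)))
            t=P[(P[:,2]>0.155)&(P[:,2]<0.18)]
            if len(t)>5: print(' top',len(t),cv2.minAreaRect((t[:,:2]*1000).astype(np.float32)),np.median(t[:,2]))
            t=P[(P[:,2]>0.12)&(P[:,2]<0.15)]
            if len(t)>5: print(' 136',len(t),cv2.minAreaRect((t[:,:2]*1000).astype(np.float32)))
    if n=='top':
        big=cv2.resize(c['img'][120:270,200:420],None,fx=3.5,fy=3.5,interpolation=cv2.INTER_CUBIC);cv2.imwrite('pics/topz.png',big[:,:,::-1])
        z=pts(c,np.ones((480,640),bool))
        h=z[(z[:,2]>0.185)&(z[:,2]<0.24)&(abs(z[:,0]-.55)<.1)&(abs(z[:,1]+.05)<.1)]
        print('all',len(h),cv2.minAreaRect((h[:,:2]*1000).astype(np.float32)),h.mean(0))
```

```text
top hood_handle 0.69 399 [0.268  0.2529 0.0082] [0.3287 0.3136 0.0652]
top unit 0.76 13245 [ 0.4121 -0.1975 -0.0083] [0.709  0.2971 0.2171]
 handle 166 [ 0.5213 -0.0633  0.1903] [ 0.5812 -0.0435  0.2171] [ 0.5501 -0.0528  0.2109] ((551.5365600585938, -53.337440490722656), (59.803226470947266, 14.569047927856445), 9.155691146850586)
 top 6108 ((551.6849365234375, -53.56139373779297), (197.6426544189453, 196.48416137695312), 9.109013557434082) 0.16772564349270025
 136 5656 ((534.1138305664062, 46.17686462402344), (194.66912841796875, 418.31646728515625), 9.073731422424316)
all 172 ((551.5365600585938, -53.337440490722656), (59.803226470947266, 14.569047927856445), 9.155691146850586) [ 0.55   -0.0526  0.2101]
side hood_handle 0.72 7120 [ 0.4352 -0.1663 -0.0026] [0.767  0.255  0.2169]
 handle 277 [ 0.5183 -0.0653  0.1902] [ 0.58   -0.0419  0.2169] [ 0.5464 -0.0564  0.2049] ((549.163330078125, -53.629451751708984), (61.87118911743164, 19.423969268798828), 6.043874740600586)
 top 4689 ((549.234375, -52.644020080566406), (200.8310546875, 199.17132568359375), 9.113349914550781) 0.16782549443
[... 429 characters left out ...]
61328), (199.58148193359375, 200.3916778564453), 9.244877815246582) 0.16784074585289188
 136 478 ((543.5784912109375, -29.52691650390625), (198.80552673339844, 243.7337646484375), 9.760236740112305)
side unit 0.6 14885 [ 0.4061 -0.1761 -0.0055] [0.7777 0.4366 0.2169]
 handle 277 [ 0.5183 -0.0653  0.1902] [ 0.58   -0.0419  0.2169] [ 0.5464 -0.0564  0.2049] ((549.163330078125, -53.629451751708984), (61.87118911743164, 19.423969268798828), 6.043874740600586)
 top 4726 ((549.1370849609375, -51.947906494140625), (200.799560546875, 200.6121368408203), 9.095876693725586) 0.16782999807495247
 136 3938 ((532.9361572265625, 49.06370544433594), (202.2051544189453, 427.4207458496094), 9.375359535217285)
```

View pics/topz.png

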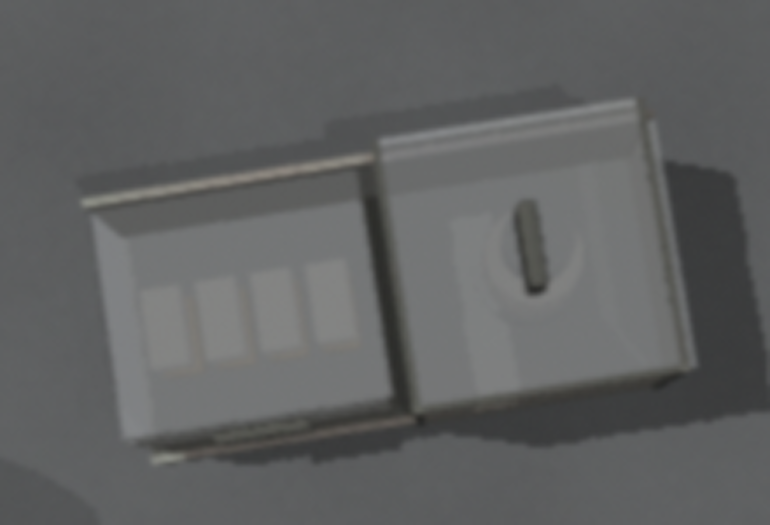

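```bash
python3 -m creep '[{"dp":[0,0,-0.04],"yaw":-0.0713},{"dp":[0,0,-0.04],"yaw":-0.0713},{"dp":[0,0,-0.04],"yaw":-0.0713},{"dp":[0,0,-0.04],"yaw":-0.0713},{"dp":[0,0,-0.04],"yaw":-0.0713}]' 85
```

```text
time_s: 1.8
position: [0.2346, 0.5522, 0.2615]
tool_rot: [[-0.987, -0.162, -0.0], [-0.162, 0.987, -0.0], [0.0, -0.0, -1.0]]
ft_force: [-0.6, 0.0, 0.3]
finger_gap: 0.993
```

```bash
python3 -m creep '[{"dp":[-0.09,-0.27,0],"yaw":0},{"dp":[-0.09,-0.27,0],"yaw":0},{"dp":[-0.09,-0.27,0],"yaw":0},{"dp":[-0.09,-0.27,0],"yaw":0},{"dp":[-0.09,-0.27,0],"yaw":0},{"dp":[-0.09,-0.27,0],"yaw":0},{"dp":[-0.09,-0.27,0],"yaw":0},{"dp":[-0.09,-0.27,0],"yaw":0},{"dp":[-0.09,-0.27,0],"yaw":0},{"dp":[-0.09,-0.27,0],"yaw":0},{"dp":[-0.09,-0.27,0],"yaw":0},{"dp":[-0.09,-0.27,0],"yaw":0},{"dp":[-0.09,-0.27,0],"yaw":0},{"dp":[-0.09,-0.27,0],"yaw":0},{"dp":[-0.09,-0.27,0],"yaw":0},{"dp":[-0.09,-0.27,0],"yaw":0},{"dp":[0,0,0],"yaw":0},{"dp":[0,0,0],"yaw":0}]'
cat >> h.py <<'E'
def go(target):
    o=bot.get_obs(); d=o['tool_rot'].T@(np.array(target)-o['position'])
    print('pos',o['position'],'t',o['time_s'],'share',d/0.15,'mm',d*1e3); return d
def ang():
    R=bot.get_obs()['tool_rot']; a=np.degrees(np.arctan2(R[1,1],R[0,1])); print('y angle',a); return a
E
python3 - <<'E'
from h import *
go([.5515,-.0535,.180]);ang()
c=cap('wrist','w1.png')
E
```

```text
time_s: 3.6
position: [0.55, -0.0544, 0.261]
tool_rot: [[-0.988, -0.156, -0.001], [-0.156, 0.988, 0.0], [0.001, 0.001, -1.0]]
ft_force: [-0.1, 0.5, -0.4]
finger_gap: 0.995
pos [ 0.55   -0.0544  0.261 ] t 3.6 share [-0.0111  0.0039  0.5397] mm [-1.672   0.5811 80.9579]
y angle 98.94685071222277
```

View pics/w1.png

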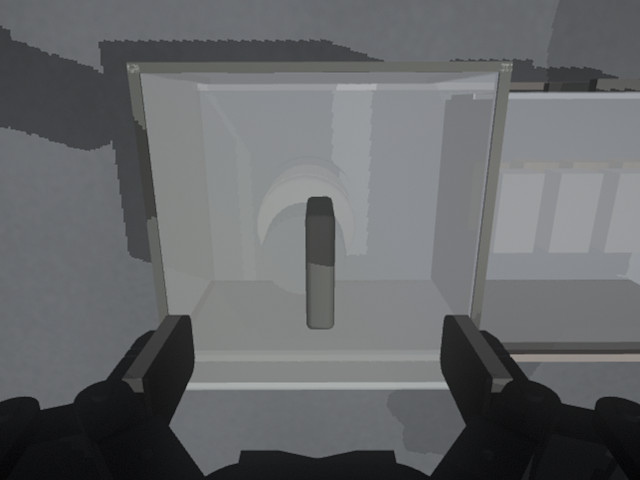

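The wrist view shows the handle block at (320,265), square to the jaws and centred between the fingers (about x 190 and 445). I'll descend 81 mm and close.

```bash
python3 -m creep '[{"dp":[-0.01,0,0.12],"yaw":0},{"dp":[0,0,0.12],"yaw":0},{"dp":[0,0,0.12],"yaw":0},{"dp":[0,0,0.1],"yaw":0},{"dp":[0,0,0.08],"yaw":0},{"dp":[0,0,0],"yaw":0}]' 85
python3 -m creep '[{"dp":[0,0,0],"yaw":0},{"dp":[0,0,0],"yaw":0},{"dp":[0,0,0],"yaw":0},{"dp":[0,0,0],"yaw":0},{"dp":[0,0,0],"yaw":0},{"dp":[0,0,0],"yaw":0},{"dp":[0,0,0],"yaw":0},{"dp":[0,0,0],"yaw":0},{"dp":[0,0,0],"yaw":0},{"dp":[0,0,0],"yaw":0}]' 5 40
```

```text
time_s: 4.25
position: [0.55, -0.0522, 0.1789]
tool_rot: [[-0.987, -0.159, -0.003], [-0.159, 0.987, 0.0], [0.003, 0.001, -1.0]]
ft_force: [-0.0, -0.4, 0.8]
finger_gap: 0.999
time_s: 5.25
position: [0.5518, -0.0535, 0.1808]
tool_rot: [[-0.988, -0.157, 0.001], [-0.157, 0.988, -0.0], [-0.001, -0.0, -1.0]]
ft_force: [-1.8, 0.7, 5.0]
finger_gap: 0.156
```

```bash
python3 -m creep '[{"dp":[0,0.04,0],"yaw":0},{"dp":[0,0.07,0],"yaw":0},{"dp":[0,0.1,0],"yaw":0},{"dp":[0,0.1,0],"yaw":0},{"dp":[0,0.1,0],"yaw":0},{"dp":[0,0.1,0],"yaw":0},{"dp":[0,0.1,0],"yaw":0},{"dp":[0,0.1,0],"yaw":0},{"dp":[0,0.1,0],"yaw":0},{"dp":[0,0.1,0],"yaw":0},{"dp":[0,0.1,0],"yaw":0},{"dp":[0,0.1,0],"yaw":0},{"dp":[0,0.1,0],"yaw":0},{"dp":[0,0.09,0],"yaw":0},{"dp":[0,0.05,0],"yaw":0},{"dp":[0,0.02,0],"yaw":0},{"dp":[0,0,0],"yaw":0},{"dp":[0,0,0],"yaw":0}]'
```

```text
time_s: 7.05
position: [0.5192, 0.1501, 0.1807]
tool_rot: [[-0.987, -0.158, 0.0], [-0.158, 0.987, 0.001], [-0.001, 0.001, -1.0]]
ft_force: [-2.0, 1.3, 6.0]
finger_gap: 0.158
```

```bash
python3 -m creep '[{"dp":[0,0.01,0],"yaw":0},{"dp":[0,0,0],"yaw":0},{"dp":[0,0,0],"yaw":0}]'; python3 -m creep '[{"dp":[0,0.01,0],"yaw":0},{"dp":[0,0,0],"yaw":0},{"dp":[0,0,0],"yaw":0}]'
```

```text
time_s: 7.35
position: [0.519, 0.151, 0.1808]
tool_rot: [[-0.988, -0.158, 0.001], [-0.158, 0.988, -0.0], [-0.001, -0.0, -1.0]]
ft_force: [-1.3, -0.0, 5.9]
finger_gap: 0.157
time_s: 7.65
position: [0.519, 0.1515, 0.1808]
tool_rot: [[-0.988, -0.157, 0.001], [-0.157, 0.988, -0.002], [-0.001, -0.002, -1.0]]
ft_force: [-0.5, -4.2, 6.0]
finger_gap: 0.157
```

```bash
python3 -m creep '[{"dp":[0,0,0],"yaw":0},{"dp":[0,0,0],"yaw":0},{"dp":[0,0,0],"yaw":0},{"dp":[0,0,0],"yaw":0},{"dp":[0,0,0],"yaw":0},{"dp":[0,0,0],"yaw":0},{"dp":[0,0,-0.1],"yaw":0},{"dp":[0,0,-0.2],"yaw":0},{"dp":[0,0,-0.2],"yaw":0},{"dp":[0,0,-0.1],"yaw":0},{"dp":[0,-0.1,0],"yaw":0},{"dp":[0,-0.15,0],"yaw":0},{"dp":[0,-0.15,0],"yaw":0},{"dp":[0,-0.1,0],"yaw":0},{"dp":[0,0,0],"yaw":0}]' 85
python3 - <<'E'
from h import *
c=cap('top','top1.png')
for l in ['cap_center','hood_handle','hood_body']: print(l,[(np.array(r['position']),round(r['p'],2)) for r in spot_in(l,'top')[:3]])
P=pts(c,np.ones((480,640),bool))
q=P[(P[:,2]>.145)&(P[:,2]<.16)&(abs(P[:,0]-.55)<.06)&(abs(P[:,1]+.057)<.06)]
print(len(q),q.min(0),q.max(0),q.mean(0),np.median(q[:,2]))
if len(q)>5:print(cv2.minEnclosingCircle((q[:,:2]*1000).astype(np.float32)),cv2.minAreaRect((q[:,:2]*1000).astype(np.float32)))
t=P[(P[:,2]>.163)&(P[:,2]<.173)&(abs(P[:,0]-.52)<.13)&(abs(P[:,1]-.15)<.13)]
print('hood',len(t),cv2.minAreaRect((t[:,:2]*1000).astype(np.float32)))
w=cap('wrist','w2.png')
print([(np.array(r['position']),round(r['p'],2)) for r in spot_in('cap_center','wrist')[:3]])
P=pts(w,np.ones((480,640),bool))
q=P[(P[:,2]>.148)&(P[:,2]<.16)&(abs(P[:,0]-.55)<.06)&(abs(P[:,1]+.057)<.06)]
if len(q)>5:print(len(q),cv2.minEnclosingCircle((q[:,:2]*1000).astype(np.float32)),cv2.minAreaRect((q[:,:2]*1000).astype(np.float32)),np.median(q[:,2]))
E
```

```text
time_s: 9.15
position: [0.5303, 0.0763, 0.2695]
tool_rot: [[-0.988, -0.155, -0.001], [-0.155, 0.988, -0.001], [0.001, -0.0, -1.0]]
ft_force: [-0.3, 0.5, -0.4]
finger_gap: 0.997
cap_center [(array([ 0.5631, -0.0868,  0.0087]), 0.64), (array([ 0.5654, -0.0611,  0.1538]), 0.63)]
hood_handle [(array([0.5243, 0.2411, 0.1679]), 0.78)]
hood_body [(array([0.5168, 0.2407, 0.1689]), 0.56)]
345 [ 0.5384 -0.0866  0.1452] [ 0.5911 -0.0362  0.1594] [ 0.564  -0.0612  0.1534] 0.15359685251917754
((564.7174072265625, -60.95528030395508), 26.388322830200195) ((563.9918823242188, -60.67359924316406), (51.17020034790039, 51.37753677368164), 31.459537506103516)
hood 307 ((519.142822265625, 240.6104278564453), (164.85165405273438, 20.08971405029297), 9.224937438964844)
[(array([ 0.5557, -0.0582,  0.1524]), 0.78)]
5297 ((565.5873413085938, -60.48072814941406), 27.129676818847656) ((565.31689453125, -60.65070343017578), (52.9515495300293, 53.11101531982422), 37.154537200927734) 0.1546518785312626
```

View pics/top1.png

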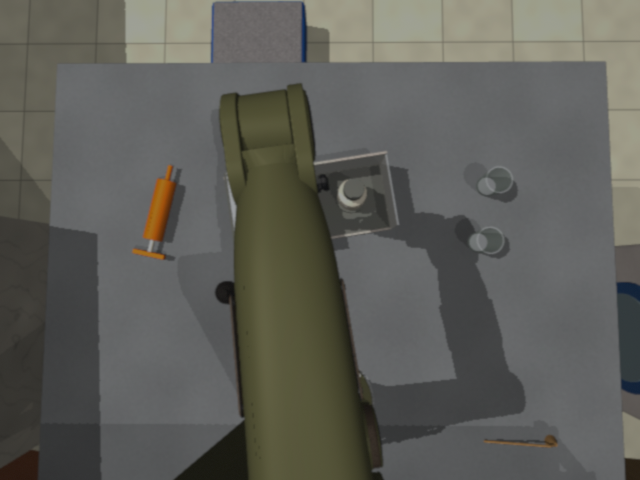

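View pics/w2.png

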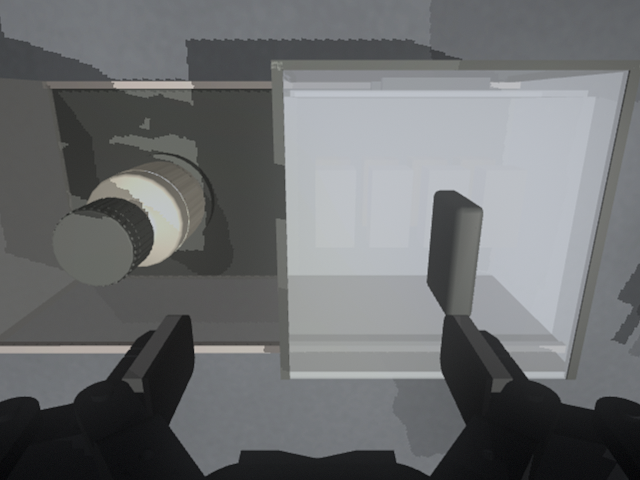

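Run:
```python
from h import *
go([.5645,-.0608,.123]);ang();print(bot.get_obs()['joint_positions'])
```

```text
pos [0.5304 0.079  0.2702] t 9.45 share [-0.0771 -0.9565  0.9809] mm [ -11.5653 -143.4816  147.1303]
y angle 99.1144930628904
[ 8.4653 10.3257 -7.4915 72.1907  0.0124 -0.6492]
```

```bash
python3 -m creep '[{"dp":[-0.016,-0.15,0],"yaw":0},{"dp":[-0.016,-0.2,0],"yaw":0},{"dp":[-0.016,-0.2,0],"yaw":0},{"dp":[-0.016,-0.2,0],"yaw":0},{"dp":[-0.013,-0.146,0],"yaw":0},{"dp":[0,-0.06,0.1],"yaw":0},{"dp":[0,0,0.1],"yaw":0},{"dp":[0,0,0.1],"yaw":0},{"dp":[0,0,0.05],"yaw":0},{"dp":[0,0,0],"yaw":0},{"dp":[0,0,0],"yaw":0},{"dp":[0,0,0],"yaw":0}]' 85
python3 - <<'E'
from h import *
w=cap('wrist','w3.png')
P=pts(w,np.ones((480,640),bool))
q=P[(P[:,2]>.148)&(P[:,2]<.16)&(abs(P[:,0]-.565)<.04)&(abs(P[:,1]+.061)<.04)]
print(len(q),cv2.minEnclosingCircle((q[:,:2]*1000).astype(np.float32)),q.mean(0),np.median(q[:,2]))
go([.5645,-.0608,.123])
E
```

```text
time_s: 10.65
position: [0.5651, -0.0612, 0.2187]
tool_rot: [[-0.987, -0.158, 0.001], [-0.158, 0.987, -0.0], [-0.001, -0.0, -1.0]]
ft_force: [-0.9, 0.0, 0.3]
finger_gap: 0.995
7713 ((565.7030029296875, -60.9401741027832), 26.96754264831543) [ 0.5639 -0.0612  0.1545] 0.15460172775756179
pos [ 0.5651 -0.0613  0.2187] t 10.7 share [0.0042 0.0038 0.6382] mm [ 0.623   0.5773 95.7314]
```

View pics/w3.png

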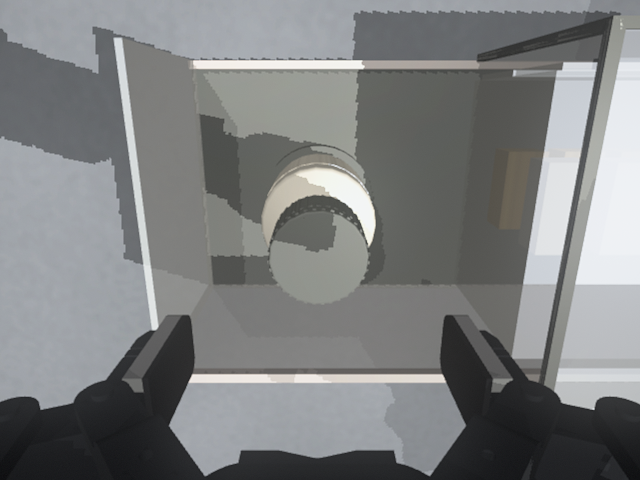

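The cap top is centred at about (319,257), midway between the jaws, and the hood is open at the right. I'll descend 95 mm and grip.

```bash
python3 -m creep '[{"dp":[0,0,0.1],"yaw":0},{"dp":[0,0,0.15],"yaw":0},{"dp":[0,0,0.15],"yaw":0},{"dp":[0,0,0.12],"yaw":0},{"dp":[0,0,0.08],"yaw":0},{"dp":[0,0,0.03],"yaw":0},{"dp":[0,0,0],"yaw":0},{"dp":[0,0,0],"yaw":0}]' 85
python3 -m creep '[{"dp":[0,0,0],"yaw":0},{"dp":[0,0,0],"yaw":0},{"dp":[0,0,0],"yaw":0},{"dp":[0,0,0],"yaw":0},{"dp":[0,0,0],"yaw":0},{"dp":[0,0,0],"yaw":0},{"dp":[0,0,0],"yaw":0},{"dp":[0,0,0],"yaw":0}]' 40 70
```

```text
time_s: 11.5
position: [0.5652, -0.0615, 0.1242]
tool_rot: [[-0.988, -0.157, 0.001], [-0.157, 0.988, -0.0], [-0.001, -0.0, -1.0]]
ft_force: [0.5, -0.8, -0.1]
finger_gap: 0.995
time_s: 12.3
position: [0.565, -0.0613, 0.1237]
tool_rot: [[-0.987, -0.158, 0.001], [-0.158, 0.987, 0.0], [-0.001, 0.0, -1.0]]
ft_force: [0.4, 1.2, 4.9]
finger_gap: 0.588
```

```bash
python3 -m creep '[{"dp":[0,0,0.01],"yaw":0},{"dp":[0,0,0.01],"yaw":0},{"dp":[0,0,0.01],"yaw":0},{"dp":[0,0,0.007],"yaw":0},{"dp":[0,0,0],"yaw":0},{"dp":[0,0,0],"yaw":0},{"dp":[0,0,0],"yaw":0}]'
```

```text
time_s: 13.0
position: [0.5651, -0.0613, 0.1187]
tool_rot: [[-0.987, -0.158, 0.001], [-0.158, 0.987, 0.0], [-0.001, -0.0, -1.0]]
ft_force: [-1.9, 0.5, 10.0]
finger_gap: 0.588
```

```bash
python3 -m creep '[{"dp":[0,0,0.003],"yaw":0},{"dp":[0,0,0],"yaw":-0.03},{"dp":[0,0,0],"yaw":-0.04},{"dp":[0,0,0],"yaw":-0.04},{"dp":[0,0,0],"yaw":-0.04},{"dp":[0,0,0],"yaw":-0.04},{"dp":[0,0,0],"yaw":-0.04},{"dp":[0,0,0],"yaw":-0.04},{"dp":[0,0,0],"yaw":0}]'; python3 -c "
from h import *
ang();print(bot.get_obs()['wrist_torque'])"
```

```text
time_s: 13.9
position: [0.5657, -0.0616, 0.1186]
tool_rot: [[-0.834, -0.551, 0.003], [-0.551, 0.834, -0.0], [-0.002, -0.002, -1.0]]
ft_force: [-0.2, 0.0, 10.8]
finger_gap: 0.592
y angle 123.44040620309993
[0.1737 0.0222 0.0045]
```

```bash
python3 -m creep '[{"dp":[0,0,0],"yaw":-0.04},{"dp":[0,0,0],"yaw":-0.05},{"dp":[0,0,0],"yaw":-0.05},{"dp":[0,0,0],"yaw":-0.05},{"dp":[0,0,0],"yaw":-0.05},{"dp":[0,0,0],"yaw":-0.05},{"dp":[0,0,0],"yaw":-0.05},{"dp":[0,0,0],"yaw":-0.05},{"dp":[0,0,0],"yaw":-0.02},{"dp":[0,0,0],"yaw":0},{"dp":[0,0,0],"yaw":0}]'; python3 -c "
from h import *
ang();print(bot.get_obs()['wrist_torque'])"
```

```text
time_s: 15.0
position: [0.5659, -0.0618, 0.1187]
tool_rot: [[-0.338, -0.941, 0.003], [-0.941, 0.338, -0.001], [-0.0, -0.003, -1.0]]
ft_force: [-0.2, 0.2, 9.9]
finger_gap: 0.59
y angle 160.25732139883826
[ 0.03   -0.0589 -0.0539]
```

```bash
python3 -m creep '[{"dp":[0,0,-0.02],"yaw":0},{"dp":[0,0,-0.03],"yaw":0},{"dp":[0,0,-0.03],"yaw":0},{"dp":[0,0,-0.03],"yaw":0},{"dp":[0,0,0],"yaw":0},{"dp":[0,0,0],"yaw":0}]'
```

```text
time_s: 15.6
position: [0.564, -0.0614, 0.1333]
tool_rot: [[-0.338, -0.941, -0.001], [-0.941, 0.338, -0.0], [0.0, 0.001, -1.0]]
ft_force: [0.0, -0.3, -0.3]
finger_gap: 0.588
```

```bash
python3 -m creep '[{"dp":[0,0,-0.04],"yaw":0},{"dp":[0,0,-0.08],"yaw":0},{"dp":[0,0,-0.1],"yaw":0},{"dp":[0,0,-0.1],"yaw":0},{"dp":[0,0,-0.1],"yaw":0},{"dp":[0,0,-0.06],"yaw":0},{"dp":[0,0,-0.02],"yaw":0},{"dp":[0,0,0],"yaw":0},{"dp":[0,0,0],"yaw":0},{"dp":[0,0,0],"yaw":0}]'
python3 - <<'E'
from h import *
s=cap('side','s2.png');w=cap('wrist','w4.png')
for l in ['cap_center','bottle_mouth','tumbler_a','balloon_weight','inflator']: print(l,[(np.array(r['position']),round(r['p'],2)) for r in spot_in(l,'side')[:3]])
cv2.imwrite('pics/s2z.png',cv2.resize(s['img'][130:330,240:460],None,fx=2.8,fy=2.8,interpolation=cv2.INTER_CUBIC)[:,:,::-1])
go([.565,-.061,.208])
E
```

```text
time_s: 16.6
position: [0.5639, -0.0613, 0.208]
tool_rot: [[-0.338, -0.941, -0.001], [-0.941, 0.338, 0.0], [0.0, 0.001, -1.0]]
ft_force: [-0.2, -0.5, -0.6]
finger_gap: 0.59
cap_center [(array([ 0.5593, -0.0723,  0.238 ]), 0.69), (array([0.4943, 0.4615, 0.0393]), 0.39)]
bottle_mouth [(array([ 0.5516, -0.0819,  0.0916]), 0.74)]
tumbler_a [(array([ 0.4438, -0.4185,  0.0624]), 0.72), (array([ 0.5927, -0.4465,  0.0689]), 0.68), (array([ 0.5655, -0.0669,  0.1365]), 0.17)]
balloon_weight [(array([0.293 , 0.2738, 0.0225]), 0.58)]
inflator [(array([0.4964, 0.4564, 0.0433]), 0.87)]
pos [ 0.5644 -0.0614  0.2086] t 16.95 share [-0.0039 -0.0029  0.0043] mm [-0.5799 -0.441   0.6455]
```

View pics/s2z.png

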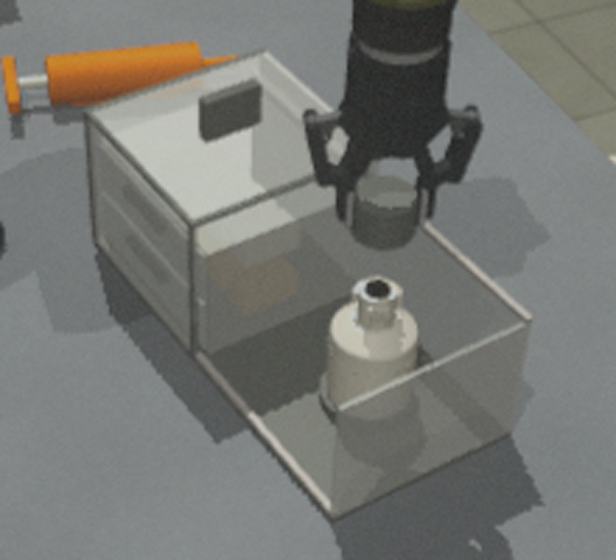

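View pics/w4.png

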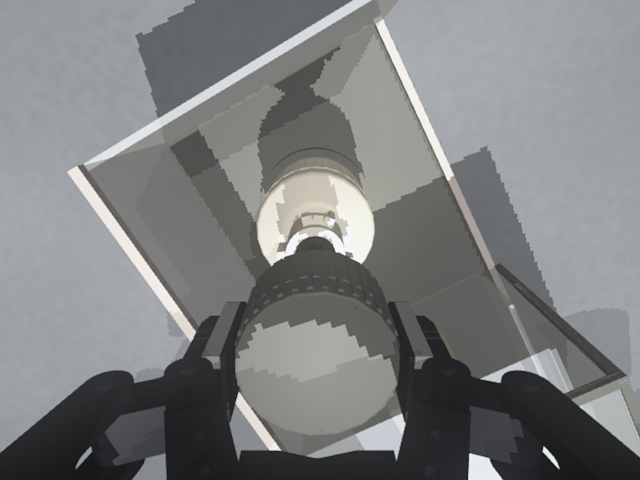

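The side view shows the cap between the fingers at zoom pixel (388,212), above the open neck at (377,290). The hood is over the drawers. I'll make a last check of the cap's height and level.

Run:
```python
from h import *
w=cap('wrist'); m=np.zeros((480,640),bool); m[330:415,265:370]=1
P=pts(w,m);P=P[P[:,2]>.21]; A=np.c_[P[:,:2],np.ones(len(P))]; s=np.linalg.lstsq(A,P[:,2],rcond=None)[0]
print(len(P),np.median(P[:,2]),'tilt deg',np.degrees(np.arctan(s[:2])))
P=pts(w,np.ones((480,640),bool));q=P[(abs(P[:,2]-np.median(P[:,2]*0+.238))<.006)&(np.hypot(P[:,0]-.565,P[:,1]+.061)<.027)]
print(cv2.minEnclosingCircle((q[:,:2]*1000).astype(np.float32)))
s=cap('side');P=pts(s,np.ones((480,640),bool));q=P[(abs(P[:,2]-.135)<.006)&(np.hypot(P[:,0]-.565,P[:,1]+.061)<.03)]
print('mouth',len(q),q.mean(0) if len(q) else '')
print(bot.get_obs()['ft_force'])
```

```text
8887 0.23867040732852945 tilt deg [ 0.3187 -0.2715]
((564.99609375, -61.00312042236328), 26.998401641845703)
mouth 122 [ 0.5602 -0.0634  0.1346]
[-0.5057  0.2359 -0.6681]
```

The cap top is at 0.239, so its centre is at about 0.220. That is 85 mm over the mouth, level to under 0.5°. I'm handing in.

```bash
python3 -c "
from h import *
print(ticket.hand_in())"
```

```text
the job is handed in; nothing more can be done
None
```

The job is done and handed in at about 17 s of the 53 s allowed; no verdict was reported.

**What I did**
- **Hood:** I pinched the handle and slid the hood about 207 mm, until I felt the end stop (about 4 N), then let go. It is open over the drawers.
- **Cap:** I gripped it at 70 N and pressed it down about 5 mm (10 N, which matches the spring). I then turned it 61° anticlockwise while pressed and lifted it off; the force dropped to zero as it came up.

**Last checks**
- **Cap position:** it is still in the gripper, with its centre about 85 mm above the mouth and its underside about 67 mm above. It is level to within 0.5°.
- **Alignment:** the cap's centre measures (0.565, -0.061), which is where it sat on the bottle. The direct reading of the mouth was (0.560, -0.063), about 5 mm off. The side camera sees only part of the rim, so I went by the cap's original position.
- **Hood:** it still shows open in the last pictures.
- **Bystanders:** the tumblers and balloon weight read within about 4 mm of their starting positions. The inflator's network position differed by 15 mm in x from the first side reading. The arm never went near it, and it looks unmoved in the overhead picture taken after the hood was opened, so I put that down to the network's estimate.

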